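# Centre the bud vase on its stand

## Task

The little white bud vase stands off-centre at the edge of its round wooden stand and is about to fall off. With the fingertips, nudge it gently back to the middle of the stand, without gripping, lifting or toppling it; it must stay on the stand all the time, and the stand and the other things on the counter must be left where they are.

Things in the scene. Friction and masses are not known exactly. Their poses are not given: they have to be found in the camera images.
- vase: White round ceramic bud vase, 70 mm high, 0.1 kg (+-30%). Origin: centre of its underside, z up. Foot 39 mm across; widest (54 mm) at the belly, 16 mm up; neck 20 mm across at 52 mm, lip 29 mm. Stands 18 to 25 mm off the stand's middle, any direction. An upright finger with its tip 4 to 12 mm above the stand's top meets the belly and slides it (0.3 to 1 N, push slowly); pushed at neck or lip it tips.
- stand: Round turned stand of dark wood, 46 mm high, 0.9 kg, loose on the counter; flat top 80 mm across with a flush cork disc 54 mm across in its middle; foot 86 mm across. Origin: centre of its underside, z up. Keep the gripper clear of the fixed block of stacked mugs behind on the right (x above 0.62, y below -0.12, about 0.2 m high).
- sugar_bowl: Small glass bowl with sugar cubes, 77 mm across, 54 mm high; bystander. Origin: centre of its underside.
- shaker: Glass sugar dispenser with a spout on top, 72 mm across, 98 mm high; bystander. Origin: centre of its underside.
- blue_mug: Blue mug with a handle, 85 x 117 mm over the handle, 96 mm high; bystander. Origin: centre of its outline on the underside.
Mind the look-alikes: they are no part of the job. Leave any yellow look-alike of the vase alone.

How it is judged (in metres and radians):
At the end, for the whole second after the job is handed in: The vase stands upright (within 0.05 rad) and at rest on top of the stand, its axis within 7 mm of the stand's axis; the stand is within 15 mm and each bystander within 20 mm of where it was (horizontal distance between vase and stand below 0.007 m and angle between vase's own z axis and vertical below 0.05 rad and z of vase in the frame of stand between 0.043 and 0.049 m and linear speed of vase below 0.01 m/s and distance of stand from where it was at the start of the episode below 0.015 m and distance of each of sugar_bowl, shaker, blue_mug from where it was at the start of the episode below 0.02 m); the robot touches nothing.
It fails at once if the vase tips by more than 0.25 rad (angle between vase's own z axis and vertical above 0.25 rad).
It fails at once if the vase is lifted more than 10 mm or comes off the stand (height (world z) of vase above 0.056 m or height (world z) of vase below 0.034 m).
It fails at once if the vase is pinched or pushed with more than 5 N (contact force between the fingers and vase above 5 N).
It fails at once if the stand is shifted by more than 15 mm (distance of stand from where it was at the start of the episode above 0.015 m).
It fails at once if the sugar bowl, the sugar dispenser or the blue mug is moved by more than 20 mm (distance of any of sugar_bowl, shaker, blue_mug from where it was at the start of the episode above 0.02 m).
It also fails if it takes over 38 s, if anything falls off the work surface, if the arm or the gripper's body presses on something with over 40 N, if the wrist force passes 120 N, or if a joint passes its speed limit or range.

## Robot

A 6-joint arm with a two-finger parallel gripper is mounted at the origin on a cart in front of the work surface, level with it; the furniture and walls round the work are solid. World frame = base frame: x ahead of the robot, y to its left, z up, the work surface at z = 0. Lengths are in m, angles in degrees, forces in N, time in s.
With the tool pointing down it reaches from about 0.4 to 0.925 m from the base axis. Payload 12.5 kg.
Tool frame: the origin (TCP) lies midway between the tips of the shut fingers; the grasp point (between the pads) lies 19 mm behind it; x points along the fingers, y is the direction in which the jaws open and shut, and the axes are right-handed (so a half turn about x gives the same grasp; the last joint's range is limited). The gripper opens to 95 mm and grips with 3 to 60 N. Pads are 20 mm wide; open, the fingers measure 119 mm over their backs; the gripper's body (75 mm by 180 mm) begins 59 mm behind the grasp point.
Start: joints at [69.695, 28.126, 89.318, -0, 62.55, -6.05], TCP at [0.154, 0.606, 0.215] pointing down, gripper open.
Joint ranges: [-177.58, 177.58], [-47.91, 125.51], [2.72, 160], [-65.01, 245.01], [3.68, 167.84], [-153.87, 153.87]. Speed limits (degrees/s): [127.2, 127.2, 159.86, 180, 180, 180].

## Interface

Orientations are given as [roll, pitch, yaw] about the fixed x, y, z axes, in that order (R = Rz(yaw) Ry(pitch) Rx(roll)).
In Python, from rig import get_state, eyes, robot gives the robot as it stands. The module is installed in compiled form; this text tells all that it offers.
- The arm moves only by the tool apply_moves, never from a script. Its argument "steps" is a list of rows, each an object with "offset": the shift along the tool's x, y, z in mm, a list of three; "rot": the turn, a rotation vector about the tool's x, y, z in degrees, a list of three; "jaw": the closure, from -1 (fully open) to 1 (shut), so that 0 is half open. In form: [{"offset": [dx, dy, dz], "rot": [wx, wy, wz], "jaw": jaw}, ...]. A call has 1 to 5 rows; each row shifts and turns the pose as measured when the row begins, along the tool's axes as they then stand; what a row does not reach is not made up. A row lasts 1/10 s, in which the tool goes at most 50 mm and 8.59 degrees, less where a joint would pass 70% of its speed; a pose out of reach is approached as far as the arm can. A call with a gripper value outside its range is refused whole. The fingers move at their own pace and stop on an object; "newtons" is the grip in N (left out, the last holds). Time passes only in rows, so rows that do not move let the fingers close. It gives the time, the measured TCP pose, the force and the opening at its end, in the units of the state.
- get_state(): the state, without advancing time (a new reading comes with each control period).
- eyes.read_camera(name): name is "scene" or "top" or "wrist"; returns a dict with "image" (384x512x3 uint8, blue, green, red), "depth" (384x512 float32, m along the optical axis (not along the pixel's ray), 0 where there is no reading), "camera_matrix" (3x3 intrinsics, pixels), "k1" (the pictures are not rectified: a ray, as slopes to the right and down, at radius r is drawn at 1 + k1 r^2 times it, then the intrinsics apply), "eye" and "attitude" of the camera in the world. Camera axes: x right, y down, z forward; pixel columns grow to the right and rows downward; lengths in m; the calibration is good to about 2 mm. A picture is of the moment at which its call begins.
- robot.job_done(): hands the job in, once; it reports no verdict.
The state is a dict: "time_s": time; "q": joint angles; "qvel": joint speeds; "effort": joint torques, N m; "ee_pos": TCP position; "eef_rot": TCP orientation; "contact_force": force on the tool from outside, world axes, zero at the start; "moment": the same for the moment, N m; "opening": finger opening in m.
Only numpy, scipy, OpenCV 4.12 (cv2) and the standard library are available. Lean on these libraries where they do the work, as an engineer would, in place of code of your own. Each camera call takes 0.05 s, during which the arm holds its last target.

## Working session

There is one attempt and no reset: what is moved stays moved. The work goes in short steps, Python scripts to look and compute and a tool call to move; the robot and the scene stay as the last step left them, time stands still between calls to the robot, and variables do not carry over. Pictures are saved under pics/ and viewed, and the job is handed in when it is done.

Besides the shell and the picture viewer there is one more tool, called by a JSON object that holds its "method" and its "body". apply_moves: Moves the arm, as the interface text tells. Its arguments: {"type":"object","properties":{"steps":{"type":"array","items":{"type":"object","properties":{"offset":{"type":"array","items":{"type":"number"}},"rot":{"type":"array","items":{"type":"number"}},"jaw":{"type":"number"}}}},"newtons":{"type":"number"}},"required":["steps"]}

```bash
mkdir -p pics; ls; python3 - <<'E'
from rig import get_state, eyes, robot
import cv2,numpy as np,pickle
print(get_state())
d={}
for n in ["scene","top","wrist"]:
    f=eyes.read_camera(n); d[n]=f
    cv2.imwrite(f"pics/{n}0.png",f["image"])
    print(n,f["camera_matrix"],f["k1"],f["eye"],f["attitude"])
pickle.dump(d,open("d0.pkl","wb"))
E
```

```text
pics
{'time_s': 0.0, 'q': array([ 6.96950190e+01,  2.81624103e+01,  8.93521162e+01, -1.78937421e-03,
        6.25493367e+01, -6.05081251e+00]), 'qvel': array([-0.02535138,  0.10801864,  0.0177716 , -0.05576491, -0.04416509,
        0.02206673]), 'effort': array([ 1.98223306e-04, -6.12614179e+01, -2.58194858e+01,  6.93107676e-02,
        4.80121456e-02, -3.44062119e-05]), 'ee_pos': array([0.15378753, 0.6055131 , 0.21406862]), 'eef_rot': array([ -94.62731721,   89.93611717, -108.88065998]), 'contact_force': array([ 0.43382771, -0.15252532,  0.47852788]), 'moment': array([-0.03392377,  0.02357152,  0.00287067]), 'opening': 0.09528877555019277}
scene [[391.95531437   0.         255.22046626]
 [  0.         391.95531437 192.41552311]
 [  0.           0.           1.        ]] 0.0315504182269544 [-0.36215102 -0.7147202   0.80942626] [-1.24100063e+02 -4.28680461e-02 -4.91837068e+01]
top [[401.18901563   0.         250.11649922]
 [  0.         401.18901563 191.51592578]
 [  0.           0.           1.        ]] -0.007743053652201448 [ 0.29704438 -0.02077044  1.1068299 ] [-170.32175191    1.292559    -88.28948415]
wrist [[274.78600779   0.         257.13605462]
 [  0.         274.78600779 190.77967925]
 [  0.           0.           1.        ]] 0.018973923517916453 [0.0766956  0.62565823 0.38485124] [1.63410539e+02 8.40179303e-02 7.57883316e+01]
```

View pics/scene0.png

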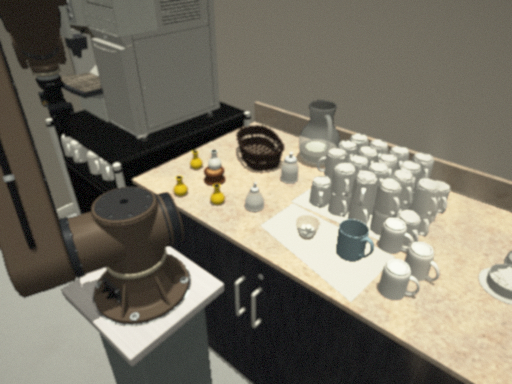

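View pics/top0.png

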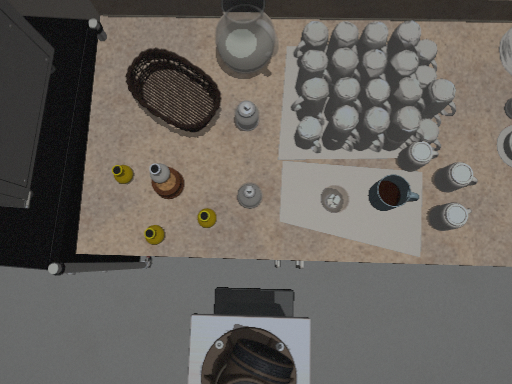

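View pics/wrist0.png

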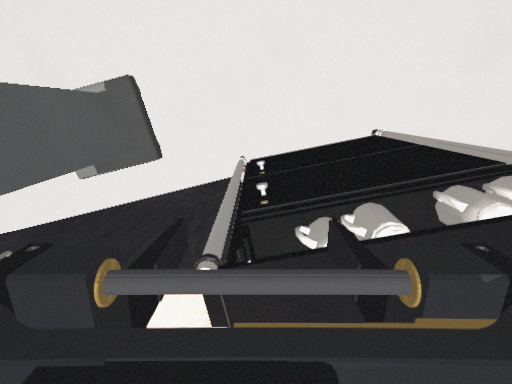

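The top view shows the white vase at about (160,173) on the stand at (167,183). Yellow look-alikes are at (122,174), (155,235) and (207,217), and the basket is behind. Next I measure from depth.

```bash
cat > h.py <<'E'
import numpy as np,cv2
from scipy.spatial.transform import Rotation as R
def cloud(f):
    K=f["camera_matrix"];z=f["depth"];h,w=z.shape
    v,u=np.mgrid[:h,:w]
    x=(u-K[0,2])/K[0,0];y=(v-K[1,2])/K[1,1]
    a=x.copy();b=y.copy()
    for _ in range(8):
        s=1+f["k1"]*(a*a+b*b);a=x/s;b=y/s
    P=np.stack([a*z,b*z,z],-1)
    M=R.from_euler('xyz',f["attitude"],degrees=True).as_matrix()
    W=P@M.T+f["eye"]; W[z<=0]=np.nan
    return W
def project(f,p):
    M=R.from_euler('xyz',f["attitude"],degrees=True).as_matrix()
    c=(np.atleast_2d(p)-f["eye"])@M
    s=c[:,:2]/c[:,2:];s=s*(1+f["k1"]*(s**2).sum(1,keepdims=True))
    K=f["camera_matrix"];return s*K[0,0]+K[:2,2]
E
python3 - <<'E'
import pickle;from h import *
d=pickle.load(open("d0.pkl","rb"))
for n,(u0,v0,u1,v1) in dict(top=(140,150,195,210),scene=(195,142,235,195)).items():
    W=cloud(d[n]); print(n)
    im=d[n]["image"]
    cv2.imwrite(f"pics/{n}_z.png",cv2.resize(im[v0:v1,u0:u1],None,fx=10,fy=10,interpolation=cv2.INTER_NEAREST) if n=='top' else cv2.resize(im[v0:v1,u0:u1],None,fx=10,fy=10,interpolation=cv2.INTER_NEAREST))
    if n=='top': print(np.round(W[v0:v1:2,u0:u1:2,2]*1000))
    for (u,v) in ([(167,183),(162,175),(122,174),(155,235),(207,217),(247,110),(249,192)] if n=='top' else [(214,160),(214,178),(196,160),(180,188),(217,196)]): print(u,v,W[v,u])
E
```

```text
top
[[  5.   2.  -2.  -2.   3.  -1.   0.   1.  -0.   0.  -3.  -0.  -0.  -3.
    1.   1.  -0.   2.   5.   1.  -2.   1.  -3.  -1.   2.   1.  -0.  -1.]
 [ -0.  -1.  -1.  -3.   0.   3.   1.   1.   3.   6.   2.  -0.  -2.  -1.
    0.   4.   4.   2.  -2.   1.  -0.   2.   2.   3.  -1.  -1.   0.   4.]
 [  3.   1.   3.   2.   0.  -3.   3.   0.  -0.  -1.  -1.   1.   1.   2.
    1.  -0.  -2.   3.   3.   1.   2.   1.   1.   1.   2.  -2.  -1.   0.]
 [ -2.   1.  -1.  -0.   1.  -4.   3.   1.   1.   1.  -3.   2.   3.   1.
   -3.   3.   2.  -1.   3.  -2.  -1.   4.   1.   0.   2.   0.   4.   3.]
 [  1.   2.   4.  -1.  -1.   2.   2.   1.  -3.  -1.  -4.   5.   2.  -1.
    2.   4.  -2.  -1.   1.  -0.   2.   1.   1.  -3.   1.   3.   3.   3.]
 [  1.   0.  -0.   0.  -5.   1.   2.  -1.   1.   0.  -1.  -1.  -1.   2.
    5.   3.  -0.  -1.  -3.   2.  -3.  -1.  -0.   1.   2.   2.   1.  -3.]
 [  1.  -4.   1.   3.  -1.  -2.  -0.   3.  -2.   2.   1.   1.   2.   1.
    2.   1.   6.  -1.   1.  -2.  -1.  -0.  -2.   1.  -1.   1.   0.   1.]
 [  2.   1.  -1.  -4.   2.   2. 118. 119. 113. 112.  82.  76.  68.  -2.
   -0.   
[... 3076 characters left out ...]
.   0.   2.   2.  -1.   1.   2.]
 [  3.  -1.   0.  -1.   2.  -0.   1.  -0.  -2.  -2.   1.   1.   0.   2.
   -2.   6.  -0.   1.   0.  -1.   1.  -0.   0.   1.   0.  -0.  -0.   1.]]
167 183 [0.49396432 0.23321158 0.05011938]
162 175 [0.50878377 0.23982038 0.08322402]
122 174 [0.51602406 0.3582682  0.04847615]
155 235 [0.35356064 0.2558386  0.05079346]
207 217 [0.40314652 0.11819815 0.06866431]
247 110 [0.68766907 0.0219879  0.09562235]
249 192 [0.46855855 0.01020126 0.08907203]
scene
214 160 [0.50924549 0.24114885 0.08639961]
214 178 [0.47848617 0.2140395  0.03259174]
196 160 [0.51674989 0.35479761 0.04127277]
180 188 [0.34890663 0.25425968 0.03514079]
217 196 [0.39660156 0.11455402 0.03857503]
```

View pics/top_z.png

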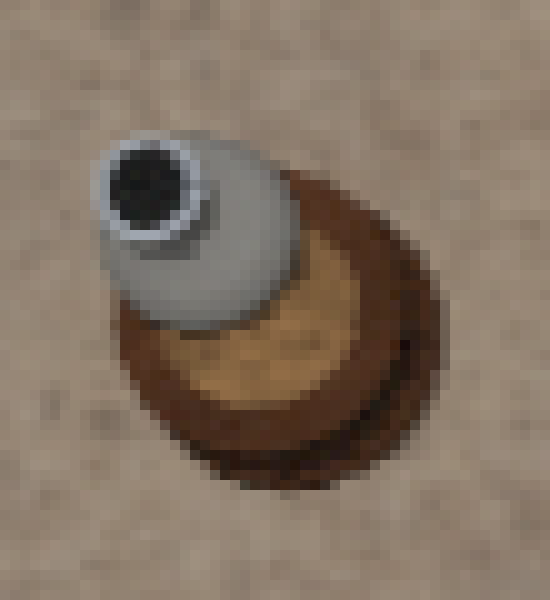

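View pics/scene_z.png

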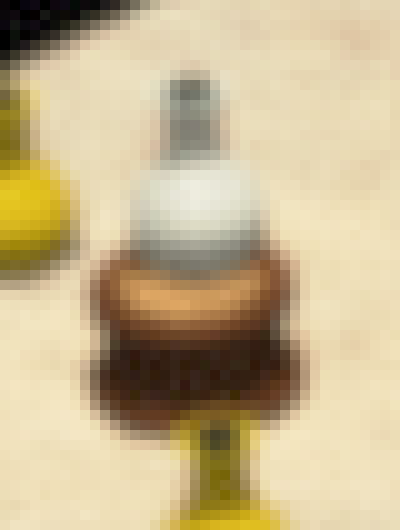

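```bash
cat >> h.py <<'E'
def ray(f,uv,z):
    K=f["camera_matrix"];x,y=(uv[0]-K[0,2])/K[0,0],(uv[1]-K[1,2])/K[1,1]
    a,b=x,y
    for _ in range(8):
        s=1+f["k1"]*(a*a+b*b);a=x/s;b=y/s
    M=R.from_euler('xyz',f["attitude"],degrees=True).as_matrix()
    r=M@np.array([a,b,1]);return f["eye"]+r*(z-f["eye"][2])/r[2]
E
python3 - <<'E'
import pickle;from h import *;from rig import get_state
d=pickle.load(open("d0.pkl","rb"));f=d["top"]
print("lip",ray(f,(154.2,168.0),.116)," stand",ray(f,(165.6,180.1),.046))
# belly silhouette left 100 right 300 bottom 330 zoomed => z ~ .062
print("belly",ray(f,(140+20-.5,150+23-.5),.062))
g=d["scene"]
print("scene lip",ray(g,(195+19.0-.5,142+8.5-.5),.116),"belly",ray(g,(195+19.8-.5,142+20.8-.5),.064),"stand",ray(g,(195+19.3-.5,142+28.5-.5),.046))
W=cloud(f);print("basket zmax",np.nanmax(W[45:135,120:225,2]),"area max",np.nanmax(W[120:250,90:280,2]))
s=get_state();M=R.from_euler('xyz',s["eef_rot"],degrees=True).as_matrix();print(M)
E
```

```text
lip [0.51969341 0.25267863 0.116     ]  stand [0.5026264  0.23853613 0.046     ]
belly [0.51983988 0.25241995 0.062     ]
scene lip [0.52568051 0.25822774 0.116     ] belly [0.52449068 0.2570513  0.064     ] stand [0.50352661 0.23973582 0.046     ]
basket zmax 0.12696051834774813 area max 0.12108182915243504
[[-2.87985736e-04  2.46177344e-01  9.69224758e-01]
 [-7.82426700e-04  9.69224447e-01 -2.46177497e-01]
 [-9.99999652e-01 -8.29242937e-04 -8.65070885e-05]]
```

Stand is at about (0.503, 0.239) and vase at about (0.521, 0.254). Plan: push with two half-closed fingertips along tool -z, after yawing about +54° so that tool z points from stand to vase. Hover first.

{"method": "apply_moves", "body": {"steps": [{"offset": [0,-18,39],"rot": [0,0,0],"jaw": 0.45},{"offset": [0,-18,39],"rot": [0,0,0],"jaw": 0.45},{"offset": [0,-18,39],"rot": [0,0,0],"jaw": 0.45},{"offset": [0,-18,39],"rot": [0,0,0],"jaw": 0.45},{"offset": [0,-18,39],"rot": [0,0,0],"jaw": 0.45}], "newtons": 10}}

```text
time_s: 0.65
ee_pos: [0.3218, 0.4687, 0.2126]
eef_rot: [-119.5, 89.9, -133.3]
contact_force: [0.5, 0.7, -0.5]
opening: 0.0604
```

{"method": "apply_moves", "body": {"steps": [{"offset": [0,-18,39],"rot": [-8,0,0],"jaw": 0.45},{"offset": [0,-18,39],"rot": [0,0,0],"jaw": 0.45},{"offset": [0,-18,39],"rot": [0,0,0],"jaw": 0.45},{"offset": [0,-18,39],"rot": [0,0,0],"jaw": 0.45},{"offset": [0,0,0],"rot": [-8,0,0],"jaw": 0.45}]}}

```text
time_s: 1.15
ee_pos: [0.475, 0.3687, 0.2119]
eef_rot: [-127.6, 89.8, -125.2]
contact_force: [0.2, -0.1, -0.1]
opening: 0.0269
```

{"method": "apply_moves", "body": {"steps": [{"offset": [0,0,0],"rot": [-8,0,0],"jaw": 0.45},{"offset": [0,0,0],"rot": [-8,0,0],"jaw": 0.45},{"offset": [0,0,0],"rot": [-8,0,0],"jaw": 0.45},{"offset": [0,0,0],"rot": [-8,0,0],"jaw": 0.45},{"offset": [0,0,0],"rot": [-6,0,0],"jaw": 0.45}]}}

```text
time_s: 1.65
ee_pos: [0.4766, 0.3664, 0.2101]
eef_rot: [-178.9, 89.6, -137.1]
contact_force: [-1.2, 0.0, -0.2]
opening: 0.0267
```

```bash
python3 - <<'E'
from rig import get_state, eyes, robot
from h import *
s=get_state();print(s["time_s"],s["ee_pos"],s["eef_rot"],s["q"],s["opening"],s["contact_force"]);print(R.from_euler('xyz',s["eef_rot"],degrees=True).as_matrix().round(4))
f=eyes.read_camera("wrist");cv2.imwrite("pics/wrist1.png",f["image"]);import pickle;pickle.dump(f,open("w1.pkl","wb"));print(f["eye"])
E
```

```text
1.65 [0.47658514 0.3663842  0.21012581] [-178.89583225   89.63300732 -137.09348315] [ 3.12919179e+01  2.65736142e+01  9.28627295e+01 -8.45399151e-02
  6.09231611e+01 -1.00469114e+02] 0.026685728681794117 [-1.22896924  0.0097911  -0.18967408]
[[-4.700e-03 -6.666e-01  7.454e-01]
 [-4.400e-03  7.454e-01  6.665e-01]
 [-1.000e+00 -1.000e-04 -6.400e-03]]
[0.41825865 0.31344241 0.38135259]
```

View pics/wrist1.png

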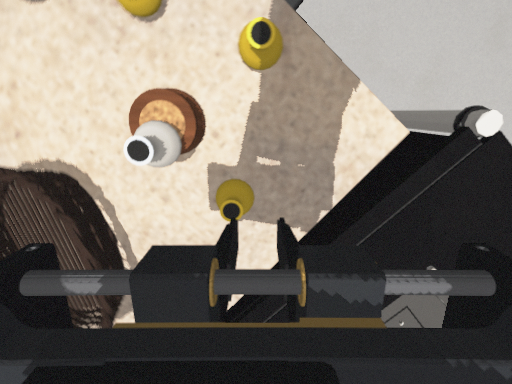

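{"method": "apply_moves", "body": {"steps": [{"offset": [0,-30,2],"rot": [0,0,0],"jaw": 0.45},{"offset": [0,-30,2],"rot": [0,0,0],"jaw": 0.45},{"offset": [0,-30,2],"rot": [0,0,0],"jaw": 0.45},{"offset": [0,-25,1],"rot": [0,0,0],"jaw": 0.45},{"offset": [0,0,0],"rot": [0,0,0],"jaw": 0.45}]}}

```text
time_s: 2.2
ee_pos: [0.5606, 0.2835, 0.2091]
eef_rot: [177.1, 89.5, -141.2]
contact_force: [0.2, -0.7, 0.9]
opening: 0.0261
```

{"method": "apply_moves", "body": {"steps": [{"offset": [0,0,0],"rot": [0,0,0],"jaw": 0.45}]}}

```text
time_s: 2.3
ee_pos: [0.5605, 0.2833, 0.2089]
eef_rot: [174.9, 89.5, -143.6]
contact_force: [0.2, 0.0, 0.6]
opening: 0.0262
```

```bash
python3 - <<'E'
from rig import get_state, eyes, robot
from h import *
s=get_state();print(s["time_s"],s["ee_pos"],s["opening"],s["contact_force"]);print(R.from_euler('xyz',s["eef_rot"],degrees=True).as_matrix().round(4))
f=eyes.read_camera("wrist");cv2.imwrite("pics/wrist2.png",f["image"]);import pickle;pickle.dump(f,open("w2.pkl","wb"));print(f["eye"])
p=project(f,[[.503,.239,.046],[.521,.254,.116]]);print(p)
c=p.mean(0).astype(int);print(c);x0,y0=c[0]-60,max(0,c[1]-60)
cv2.imwrite("pics/wrist2z.png",cv2.resize(f["image"][y0:y0+120,x0:x0+120],None,fx=5,fy=5,interpolation=cv2.INTER_CUBIC));print(x0,y0)
E
```

```text
2.3 [0.56053608 0.28326805 0.2088606 ] 0.02617282279721419 [0.16848385 0.0375478  0.58622211]
[[-6.800e-03 -6.625e-01  7.490e-01]
 [-5.000e-03  7.490e-01  6.625e-01]
 [-1.000e+00  8.000e-04 -8.500e-03]]
[0.50230521 0.23076079 0.38024729]
[[262.00752459 116.81611509]
 [262.38814297 143.67661967]]
[262 130]
202 70
```

View pics/wrist2.png

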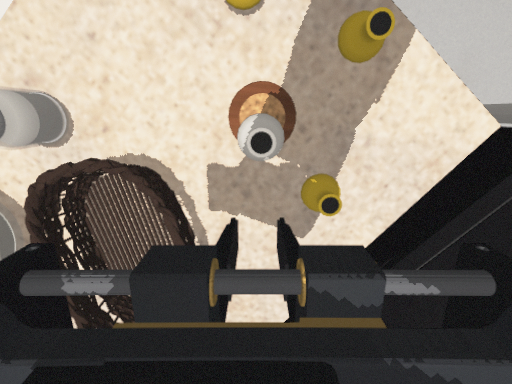

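View pics/wrist2z.png

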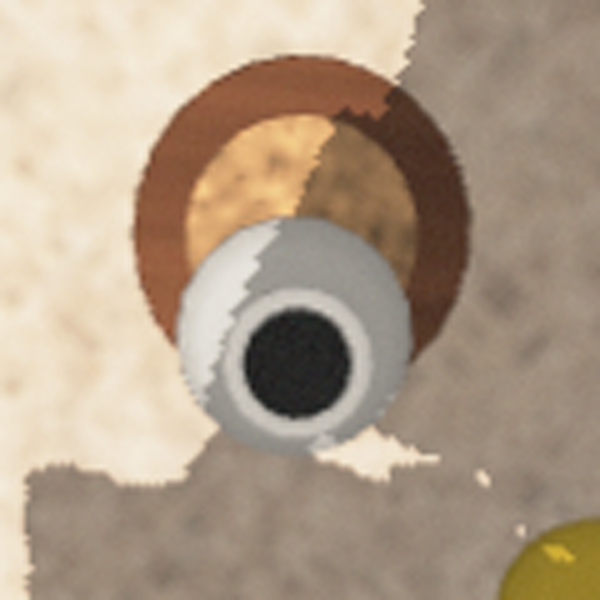

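```bash
python3 - <<'E'
import pickle;from h import *
f=pickle.load(open("w2.pkl","rb"))
q=lambda x,y:(x/5+202-.4,y/5+70-.4)
S=ray(f,q(302,231),.046);L=ray(f,q(297,363),.116);B=ray(f,q(295,335),.064)
print(S,L,B); V=(L+B)/2
M=np.array([[-6.800e-03,-6.625e-01,7.490e-01],[-5.000e-03,7.490e-01,6.625e-01],[-1,8e-4,-8.5e-3]])
T=np.array([.5605,.2833,.2089])
print("tool yz, vase-stand",(V-S)@M[:,1:]*1000,"tcp-stand",(T-S)@M[:,1:]*1000,"tcp-vase",(T-V)@M[:,1:]*1000)
print(project(f,[T,T+.013*M[:,1],T-.013*M[:,1]]))
E
```

```text
[0.50215103 0.23822836 0.046     ] [0.52083886 0.25208227 0.116     ] [0.52010774 0.25176088 0.064     ]
tool yz, vase-stand [-1.84708461 22.42113539] tcp-stand [-4.76721131 72.17868978] tcp-vase [-2.9201267 49.7575544]
[[258.23280074 231.93967291]
 [277.41197492 231.96385129]
 [239.05581841 231.92309375]]
```

{"method": "apply_moves", "body": {"steps": [{"offset": [30,5,0],"rot": [0,0,0],"jaw": 0.45},{"offset": [30,0,0],"rot": [0,0,0],"jaw": 0.45},{"offset": [30,0,0],"rot": [0,0,0],"jaw": 0.45},{"offset": [30,0,0],"rot": [0,0,0],"jaw": 0.45},{"offset": [0,0,0],"rot": [0,0,0],"jaw": 0.45}]}}

```text
time_s: 2.85
ee_pos: [0.5534, 0.2913, 0.0871]
eef_rot: [-179.1, 89.7, -137.5]
contact_force: [-0.5, 0.3, 0.0]
opening: 0.0265
```

```bash
cat > rel.py <<'E'
from rig import get_state
from h import *
s=get_state();M=R.from_euler('xyz',s["eef_rot"],degrees=True).as_matrix()
S=np.array([.50215,.23823,.046]);T=s["ee_pos"]
print(s["time_s"],T.round(4),"rel stand yz",((T-S)[:2]@M[:2,1:]*1000).round(1),"F tool",(M.T@s["contact_force"]).round(2),"open",s["opening"])
print(M[:,0].round(4))
E
python3 rel.py
```

```text
2.85 [0.5534 0.2913 0.0871] rel stand yz [ 5.7 73.5] F tool [ 0.    0.55 -0.2 ] open 0.02649913645417454
[-0.0037 -0.0034 -1.    ]
```

{"method": "apply_moves", "body": {"steps": [{"offset": [16,-3,0],"rot": [0,0,0],"jaw": 0.45},{"offset": [15,-2,0],"rot": [0,0,0],"jaw": 0.45},{"offset": [0,0,0],"rot": [0,0,0],"jaw": 0.45},{"offset": [0,0,0],"rot": [0,0,0],"jaw": 0.45}]}}

```text
time_s: 3.25
ee_pos: [0.5567, 0.2901, 0.059]
eef_rot: [-150.2, 89.9, -108.6]
contact_force: [0.4, 0.4, 0.1]
opening: 0.026
```

```bash
python3 rel.py;  python3 - <<'E'
from rig import eyes
from h import *
import pickle
f=eyes.read_camera("wrist");pickle.dump(f,open("w3.pkl","wb"))
cv2.imwrite("pics/wrist3.png",cv2.resize(f["image"][100:300,130:390],None,fx=3,fy=3,interpolation=cv2.INTER_CUBIC))
E
```

```text
3.25 [0.5567 0.2901 0.059 ] rel stand yz [ 2.5 75.3] F tool [-0.05 -0.    0.58] open 0.026014044188256986
[-7.e-04 -2.e-03 -1.e+00]
```

View pics/wrist3.png

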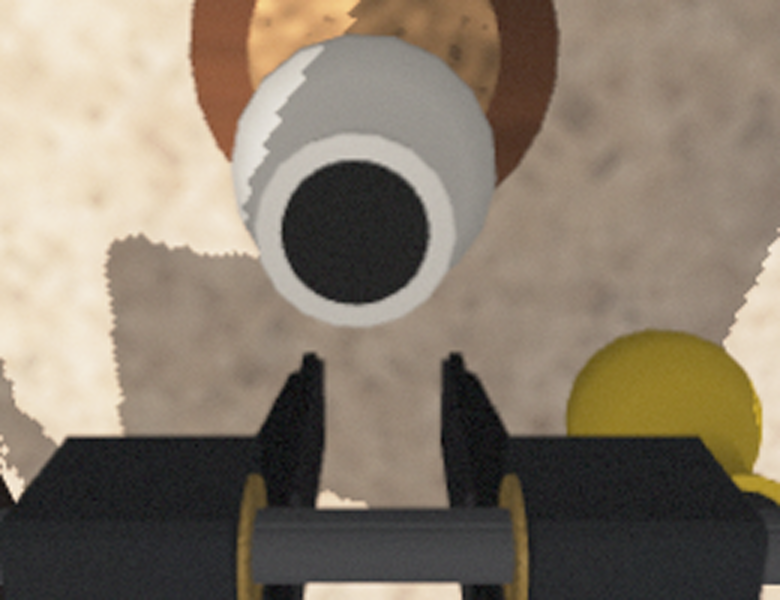

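{"method": "apply_moves", "body": {"steps": [{"offset": [4,-2,-4],"rot": [0,0,0],"jaw": 0.45},{"offset": [1,0,-4],"rot": [0,0,0],"jaw": 0.45},{"offset": [0,0,-3],"rot": [0,0,0],"jaw": 0.45},{"offset": [0,0,0],"rot": [0,0,0],"jaw": 0.45}]}}

```text
time_s: 3.7
ee_pos: [0.5497, 0.2809, 0.056]
eef_rot: [-64.1, 89.9, -22.4]
contact_force: [0.3, 0.3, -0.2]
opening: 0.0267
```

```bash
python3 rel.py
```

```text
3.7 [0.5497 0.2809 0.056 ] rel stand yz [ 0.2 63.9] F tool [ 0.18 -0.01  0.4 ] open 0.02673260046597304
[ 2.2e-03 -9.0e-04 -1.0e+00]
```

{"method": "apply_moves", "body": {"steps": [{"offset": [2,0,-2],"rot": [0,0,0],"jaw": 0.45},{"offset": [0,0,-2],"rot": [0,0,0],"jaw": 0.45},{"offset": [0,0,-1],"rot": [0,0,0],"jaw": 0.45},{"offset": [0,0,-1],"rot": [0,0,0],"jaw": 0.45},{"offset": [0,0,-1],"rot": [0,0,0],"jaw": 0.45}]}}

```text
time_s: 4.2
ee_pos: [0.5444, 0.2759, 0.0541]
eef_rot: [-53.6, 89.8, -12.0]
contact_force: [0.6, 1.7, -0.6]
opening: 0.0262
```

```bash
python3 rel.py
```

```text
4.2 [0.5444 0.2759 0.0541] rel stand yz [ 0.1 56.6] F tool [0.56 0.87 1.54] open 0.026205894382558378
[ 2.9e-03 -6.0e-04 -1.0e+00]
```

{"method": "apply_moves", "body": {"steps": [{"offset": [0,0,-1],"rot": [0,0,0],"jaw": 0.45},{"offset": [0,0,-1],"rot": [0,0,0],"jaw": 0.45},{"offset": [0,0,-1],"rot": [0,0,0],"jaw": 0.45},{"offset": [0,0,-1],"rot": [0,0,0],"jaw": 0.45},{"offset": [0,0,-1],"rot": [0,0,0],"jaw": 0.45}]}}

```text
time_s: 4.7
ee_pos: [0.5408, 0.2724, 0.0542]
eef_rot: [-45.5, 89.8, -3.9]
contact_force: [-0.0, 0.7, 0.2]
opening: 0.0262
```

```bash
python3 rel.py;  python3 - <<'E'
from rig import eyes
from h import *
import pickle
f=eyes.read_camera("wrist");pickle.dump(f,open("w4.pkl","wb"))
cv2.imwrite("pics/wrist4.png",cv2.resize(f["image"][100:300,130:390],None,fx=3,fy=3,interpolation=cv2.INTER_CUBIC))
E
```

```text
4.7 [0.5408 0.2724 0.0542] rel stand yz [-0.1 51.6] F tool [-0.21  0.51  0.42] open 0.02617114298801307
[ 3.9e-03 -3.0e-04 -1.0e+00]
```

View pics/wrist4.png

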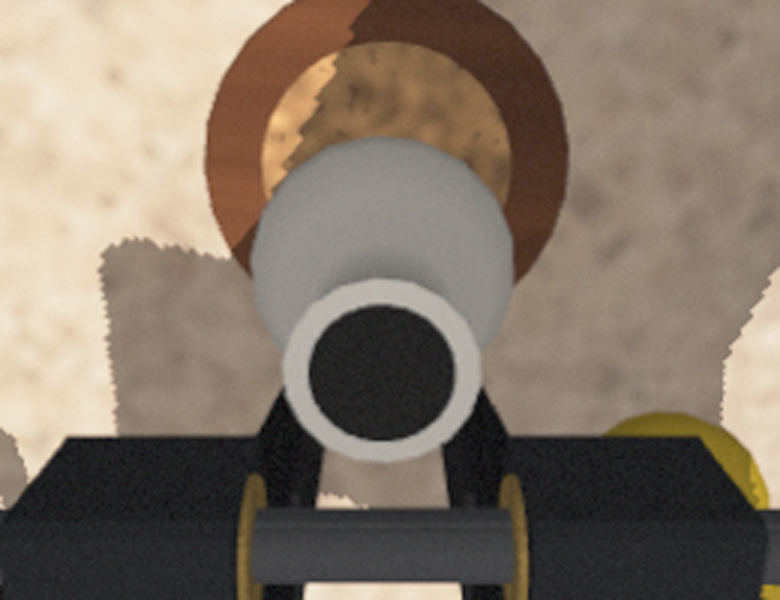

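```bash
cat > meas.py <<'E'
import sys,pickle;from h import *;from rig import get_state
f=pickle.load(open(sys.argv[1],"rb"));a=list(map(float,sys.argv[2:6]))
q=lambda x,y:(x/3+130-.33,y/3+100-.33)
S=ray(f,q(a[0],a[1]),.046);L=ray(f,q(a[2],a[3]),.116)
s=get_state();M=R.from_euler('xyz',s["eef_rot"],degrees=True).as_matrix();T=s["ee_pos"]
g=lambda d:(d[:2]@M[:2,1:]*1000).round(1)
print(S,L,"vase-stand",g(L-S),"tcp-vase",g(T-L),"tcp-stand",g(T-S))
E
python3 meas.py w4.pkl 387 166 382 370
```

```text
[0.50248155 0.23870342 0.046     ] [0.51629738 0.24992181 0.116     ] vase-stand [-0.8 17.8] tcp-vase [ 0.6 33.1] tcp-stand [-0.2 50.9]
```

The vase has slid about 4.5 mm, is still upright, and sits 17.8 mm off centre. The stand hasn't moved. I continue pushing.

{"method": "apply_moves", "body": {"steps": [{"offset": [0,0,-1],"rot": [0,0,0],"jaw": 0.45},{"offset": [0,0,-1],"rot": [0,0,0],"jaw": 0.45},{"offset": [0,0,-1],"rot": [0,0,0],"jaw": 0.45},{"offset": [0,0,-1],"rot": [0,0,0],"jaw": 0.45},{"offset": [0,0,-1],"rot": [0,0,0],"jaw": 0.45}]}}

```text
time_s: 5.25
ee_pos: [0.5366, 0.2689, 0.0542]
eef_rot: [-43.9, 89.8, -2.3]
contact_force: [0.5, 0.3, 0.4]
opening: 0.026
```

{"method": "apply_moves", "body": {"steps": [{"offset": [0,0,-1],"rot": [0,0,0],"jaw": 0.45},{"offset": [0,0,-1],"rot": [0,0,0],"jaw": 0.45},{"offset": [0,0,-1],"rot": [0,0,0],"jaw": 0.45},{"offset": [0,0,-1],"rot": [0,0,0],"jaw": 0.45},{"offset": [0,0,-1],"rot": [0,0,0],"jaw": 0.45}]}}

```text
time_s: 5.75
ee_pos: [0.5326, 0.2653, 0.0542]
eef_rot: [-43.9, 89.8, -2.3]
contact_force: [0.7, 0.5, -0.5]
opening: 0.0261
```

```bash
python3 rel.py;  python3 - <<'E'
from rig import eyes
from h import *
import pickle
f=eyes.read_camera("wrist");pickle.dump(f,open("w5.pkl","wb"))
cv2.imwrite("pics/wrist5.png",cv2.resize(f["image"][100:300,130:390],None,fx=3,fy=3,interpolation=cv2.INTER_CUBIC))
E
```

```text
5.75 [0.5326 0.2653 0.0542] rel stand yz [ 0.  40.7] F tool [ 0.5  -0.11  0.84] open 0.026114788245598843
[ 3.8e-03 -2.0e-04 -1.0e+00]
```

View pics/wrist5.png

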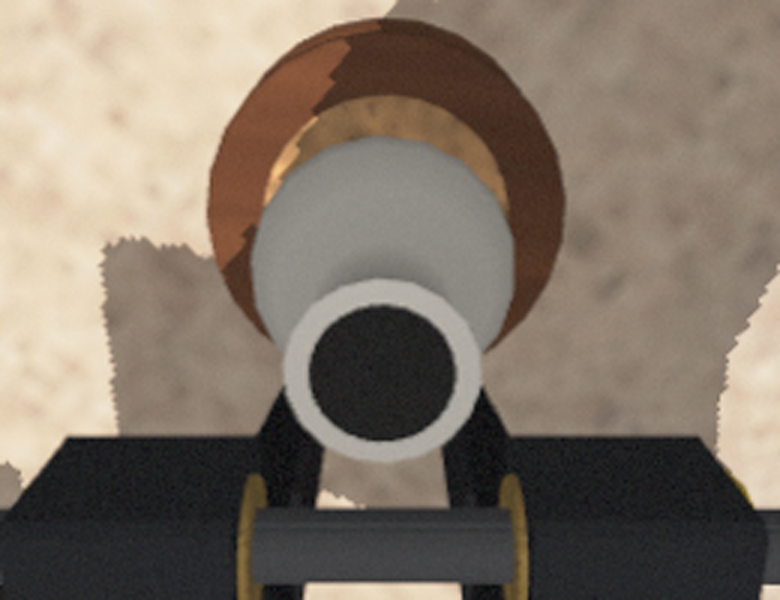

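```bash
cat > fit.py <<'E'
import sys,pickle;from h import *;from rig import get_state
from scipy.optimize import least_squares
f=pickle.load(open(sys.argv[1],"rb"));l,r,t,lx,ly=map(float,sys.argv[2:7])
th=np.linspace(0,2*np.pi,720)
def circ(c,rad,z):
    p=project(f,np.c_[c[0]+rad*np.cos(th),c[1]+rad*np.sin(th),0*th+z]);return (p-[130,100]+.33)*3
def res(c):
    k=circ(c,.027,.046);o=circ(c,.040,.046);return [k[:,1].min()-t,(o[:,0].min()+o[:,0].max())/2-(l+r)/2]
S=least_squares(res,[.502,.238],x_scale=.01,diff_step=1e-3).x
o=circ(S,.04,.046);print("outer pred",o[:,0].min(),o[:,0].max(),"given",l,r)
L=least_squares(lambda c:circ(c,.0145,.116).mean(0)-[lx,ly],S,x_scale=.01,diff_step=1e-3).x
s=get_state();M=R.from_euler('xyz',s["eef_rot"],degrees=True).as_matrix();T=s["ee_pos"][:2]
g=lambda d:(d@M[:2,1:]*1000).round(1)
print(S,L,"vase-stand",g(L-S),"tcp-vase",g(T-L),"tcp-stand",g(T-S))
E
python3 fit.py w5.pkl 207 565 95 382 370; python3 fit.py w4.pkl 205 569 40 382 370
```

```text
outer pred 205.2164369341957 566.783563071261 given 207.0 565.0
[0.50325313 0.23923668] [0.50822082 0.24289682] vase-stand [-0.6  6.1] tcp-vase [ 0.6 32.9] tcp-stand [ 0.  39.1]
outer pred 202.91806902137932 571.0819309823687 given 205.0 569.0
[0.50299466 0.23911133] [0.51646581 0.25008514] vase-stand [-0.7 17.4] tcp-vase [ 0.7 22. ] tcp-stand [-0.1 39.3]
```

Both fits agree that the stand is still and the vase is about 6.3 mm from the middle. Final push of about 6 mm.

{"method": "apply_moves", "body": {"steps": [{"offset": [0,0,-1],"rot": [0,0,0],"jaw": 0.45},{"offset": [0,0,-1],"rot": [0,0,0],"jaw": 0.45},{"offset": [0,0,-1],"rot": [0,0,0],"jaw": 0.45},{"offset": [0,0,-1],"rot": [0,0,0],"jaw": 0.45},{"offset": [0,0,-1],"rot": [0,0,0],"jaw": 0.45}]}}

```text
time_s: 6.3
ee_pos: [0.5285, 0.2616, 0.0542]
eef_rot: [-44.4, 89.8, -2.8]
contact_force: [0.7, 0.5, -1.0]
opening: 0.026
```

{"method": "apply_moves", "body": {"steps": [{"offset": [0,0,-1],"rot": [0,0,0],"jaw": 0.45},{"offset": [0,0,0],"rot": [0,0,0],"jaw": 0.45},{"offset": [0,0,0],"rot": [0,0,0],"jaw": 0.45}]}}

```text
time_s: 6.6
ee_pos: [0.5275, 0.2608, 0.0542]
eef_rot: [-45.2, 89.8, -3.6]
contact_force: [0.9, -0.2, -0.0]
opening: 0.0258
```

```bash
python3 rel.py
```

```text
6.6 [0.5275 0.2608 0.0542] rel stand yz [ 0.  33.9] F tool [ 0.04 -0.74  0.49] open 0.02578585306866401
[ 3.7e-03 -2.0e-04 -1.0e+00]
```

Now back away and look from above.

{"method": "apply_moves", "body": {"steps": [{"offset": [0,0,2],"rot": [0,0,0],"jaw": 0.45},{"offset": [0,0,5],"rot": [0,0,0],"jaw": 0.45},{"offset": [0,0,10],"rot": [0,0,0],"jaw": 0.45},{"offset": [0,0,15],"rot": [0,0,0],"jaw": 0.45},{"offset": [0,0,8],"rot": [0,0,0],"jaw": 0.45}]}}

```text
time_s: 7.1
ee_pos: [0.5591, 0.2888, 0.0544]
eef_rot: [-52.7, 89.8, -11.1]
contact_force: [0.6, 0.6, -0.2]
opening: 0.026
```

{"method": "apply_moves", "body": {"steps": [{"offset": [-30,0,0],"rot": [0,0,0],"jaw": 0.45},{"offset": [-40,0,0],"rot": [0,0,0],"jaw": 0.45},{"offset": [-40,0,0],"rot": [0,0,0],"jaw": 0.45},{"offset": [-40,0,0],"rot": [0,0,0],"jaw": 0.45},{"offset": [0,0,0],"rot": [0,0,0],"jaw": 0.45}]}}

```text
time_s: 7.6
ee_pos: [0.5603, 0.2911, 0.2081]
eef_rot: [-137.8, 89.9, -96.1]
contact_force: [0.8, 1.1, -0.6]
opening: 0.0262
```

{"method": "apply_moves", "body": {"steps": [{"offset": [0,0,0],"rot": [0,0,0],"jaw": 0.45},{"offset": [0,0,0],"rot": [0,0,0],"jaw": 0.45},{"offset": [0,0,0],"rot": [0,0,0],"jaw": 0.45}]}}

```text
time_s: 7.9
ee_pos: [0.56, 0.2913, 0.2065]
eef_rot: [-167.4, 89.8, -125.7]
contact_force: [-0.4, -0.1, 0.0]
opening: 0.0265
```

```bash
python3 rel.py;  python3 - <<'E'
from rig import eyes
from h import *
import pickle
f=eyes.read_camera("wrist");pickle.dump(f,open("w6.pkl","wb"))
c=project(f,[.503,.239,.08])[0].astype(int);x0,y0=c[0]-60,max(0,c[1]-60);print(x0,y0)
cv2.imwrite("pics/wrist6z.png",cv2.resize(f["image"][y0:y0+120,x0:x0+120],None,fx=5,fy=5,interpolation=cv2.INTER_CUBIC))
g=eyes.read_camera("top");cv2.imwrite("pics/top6.png",g["image"])
g=eyes.read_camera("scene");cv2.imwrite("pics/scene6.png",cv2.resize(g["image"][142:195,195:235],None,fx=10,fy=10,interpolation=cv2.INTER_CUBIC))
E
```

```text
7.9 [0.56   0.2913 0.2065] rel stand yz [ 1.2 78.5] F tool [-0.04  0.14 -0.37] open 0.026533402840107
[-0.0018 -0.0025 -1.    ]
196 51
```

View pics/wrist6z.png

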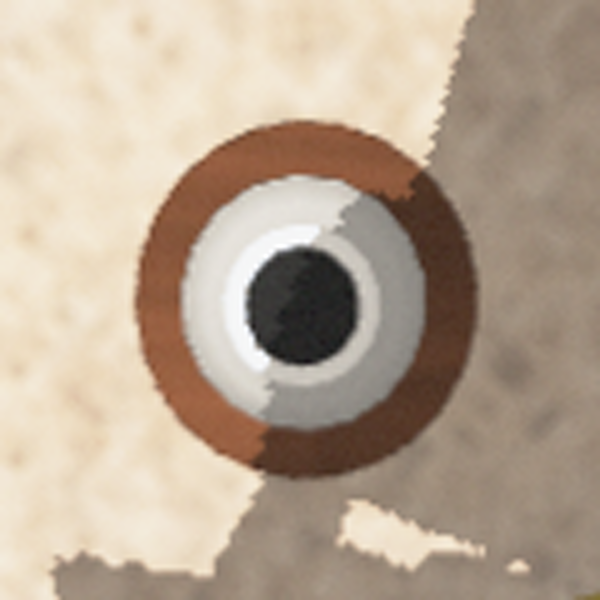

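View pics/top6.png

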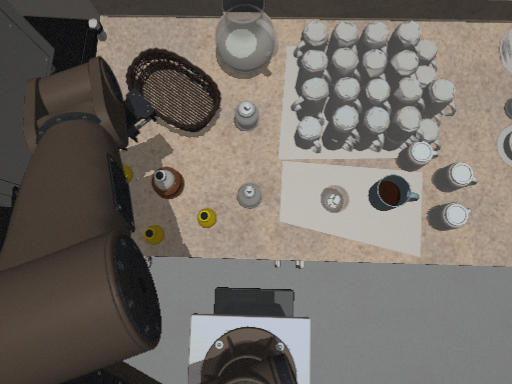

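View pics/scene6.png

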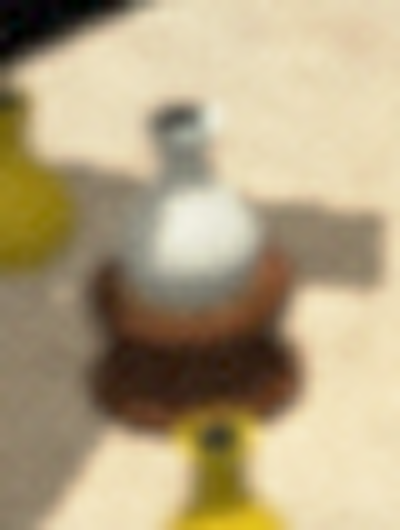

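```bash
python3 - <<'E'
import pickle;from h import *
from scipy.optimize import least_squares
f=pickle.load(open("w6.pkl","rb"));th=np.linspace(0,2*np.pi,720)
def ext(c,rad,z):
    p=project(f,np.c_[c[0]+rad*np.cos(th),c[1]+rad*np.sin(th),0*th+z]);k=(p-[196,51]+.4)*5
    return np.r_[k.min(0),k.max(0)]
for n,rad,z,m in [("stand",.04,.046,[135,120,477,478]),("belly",.027,.062,[181,175,426,430]),("lip",.0145,.116,[224,223,381,386])]:
    r=least_squares(lambda c:ext(c,rad,z)-m,[.503,.239],x_scale=.01,diff_step=1e-3);print(n,r.x*1000,r.fun.round(1))
E
```

```text
stand [503.26560527 238.97140373] [-1.9 -1.4  1.9  1.8]
belly [503.51826812 238.52031839] [-0.1 -0.4  0.1  0.5]
lip [503.22638672 238.33473455] [-0.9 -1.3  0.9  1.4]
```

The belly and lip centres are within 0.7 mm of the stand's axis. The vase is upright and the gripper is clear. Handing in.

```bash
python3 -c "
from rig import robot;print(robot.job_done())"
```

```text
the job is handed in; nothing more can be done
None
```

I nudged the vase back to the middle of the stand with two partly open fingertips, set about 8 mm above the stand's top. It was pushed slowly along the line from vase to stand centre, then I backed the fingers off and raised them. The job was handed in at about 8 s; the hand-in gives no verdict.

**Vase:** in the last wrist picture, its belly and lip centres both sit within about 0.7 mm of the stand's axis. The two agree to about 0.4 mm, so the vase is upright.

**Stand:** the fits made during and after the push put it within about 0.4 mm of the same place. The first hover estimate differed by about 1.5 mm, which I put down to measuring and calibration error.

**Other items:** the sugar bowl, shaker and blue mug look unmoved by eye in the last top picture, though I did not measure them. The visible yellow look-alikes also look unmoved, but one is mostly hidden by the arm there.

**Forces:** every wrist reading I took stayed under 2 N, near the sensor's noise. Finger force on the vase was not measured directly. No check failed.

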